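# Refit the sleeve on the board stand

### The job

Refit the aluminium sleeve on the board stand's column. It lies on its side: first stand it upright on the bench beside the stand, round neck up, and let go of it; then take it again from above and slide it over the top of the column, lowering it in your grip (do not let it drop) until its foot sits flat on the stand's plate. Let go, and leave everything else on the bench where it is.

Things in the scene. Friction and masses are not known exactly. Their poses are not given: they have to be found in the camera images.
- sleeve: plain aluminium sleeve, 95 mm long, 0.34 kg: square body 50 x 50 mm, 60 long, then a thinner round neck 42 diameter, 35 long; one 33 diameter bore right through. x axis: along the bore, foot (square end) to neck. Starts lying on a flat side of the body, x level, neck clear of the bench. Origin: middle of that side, 30 from the foot end, 25 from the bore axis (z points to the bore axis)
- sleeve_foot (a point): centre of the bore at the sleeve's foot (square) end; axes as the sleeve's
- sleeve_neck (a point): centre of the bore at the sleeve's neck end, 95 mm from sleeve_foot along x
- stand: board stand, fixed to the bench: dark steel plate 130 x 130 x 12 mm with a bright steel column upright at its centre, 30 diameter, 100 tall above the plate, its top 8 tapering to 18 diameter. Origin: centre of the plate's underside, on the column's axis, z up. It may be on the left or on the right; the multimeter is then on the other side
- column_home (a point): the foot of the column on the plate's top face, 12 mm above the bench: sleeve_foot is here when the sleeve is fully home
- column_top (a point): centre of the column's top face, 112 mm above the bench
- multimeter: blue hand-held multimeter lying flat, 170 (along x) x 85 x 36 mm high; origin at the centre of its underside
- battery: black battery pack, 110 (along x) x 60 x 34 mm high, with a 5 mm raised contact on top; origin at the centre of its underside
- board: green circuit board lying flat, 120 (along x) x 80 mm, 6 thick with parts up to 14 high; origin at the centre of its underside
- nozzle: upright steel hot-air nozzle, 44 diameter at the foot, 65 mm high; origin at the centre of its underside
- reel: solder reel standing on its flange, 64 diameter, 55 mm high; origin at the centre of its underside
- flux_jar: small amber jar with a white cap, 52 diameter, 60 mm high; origin at the centre of its underside
- screwdriver: screwdriver lying flat, 190 mm long along its x axis, up to about 30 thick
Mind the look-alikes: they are no part of the job. What is shaped like the sleeve but blue is not meant.

How it is judged:
By the outcome, as a careful person would: the job done as asked, in the order asked, and still so for the second after the job is handed in, with the robot touching nothing.
It also fails if it takes over 61 s, if anything falls off the work surface, if the arm or the gripper's body presses on something with over 40 N, if the wrist force passes 120 N, or if a joint passes its speed limit or range.

### The arm

A 6-joint arm with a two-finger parallel gripper is mounted at the origin on the work surface. World frame = base frame: x ahead of the robot, y to its left, z up, the work surface at z = 0. Lengths are in m, angles in rad, forces in N, time in s.
With the tool pointing down it reaches from about 0.375 to 0.9 m from the base axis. Payload 3.1 kg.
Tool frame: the origin (TCP) lies midway between the tips of the shut fingers; the grasp point (between the pads) lies 19 mm behind it; z points along the fingers, y is the line along which they close (so a half turn about z gives the same grasp; the last joint's range is limited). The gripper opens to 87 mm and grips with 3 to 60 N. Pads are 19 mm wide; open, the fingers measure 117 mm over their backs; the gripper's body (75 mm by 190 mm) begins 51 mm behind the grasp point.
Start: joints at [-1.512, 0.527, 1.433, -0, 1.181, -0.178], TCP at [0.147, -0.608, 0.19] pointing down, gripper open.
Joint ranges: [-3.08, 3.08], [-0.75, 2.2], [0.22, 2.44], [-1.43, 4.57], [0, 2.65], [-2.85, 2.85]. Speed limits (rad/s): [2.79, 2.79, 3.14, 3.14, 3.14, 3.14].

### API

Orientations are given as a unit quaternion [x, y, z, w].
In Python, from rig import robot gives the robot as it stands.
- The arm moves only by the shell command python3 -m jog 'ROWS' [FORCE]. ROWS is a JSON object of lists of equal length, an entry for each row: "dp": the shift along the tool's x, y, z in mm, a list of three; "delta_rot": the turn, a rotation vector about the tool's x, y, z in rad, a list of three; "gripper": the opening, from -1 (shut) to 1 (fully open). A call has 1 to 12 rows; each row is the pose to reach, as a shift and turn from the pose commanded when the call began, along the tool's axes at that moment; what a row does not reach only later rows make up. A row lasts 1/10 s, in which the tool goes at most 50 mm and 8.59 degrees, less where a joint would pass 70% of its speed; a pose out of reach is approached as far as the arm can. A call with a gripper value outside its range is refused whole. The fingers move at their own pace and stop on an object; FORCE is the grip in N (left out, the last holds). Time passes only in rows, so rows that repeat a pose let the fingers close. It gives the time, the measured TCP pose, the force, the opening and the grip force at its end, in the units of the state.
- robot.get_obs(): the state, without advancing time (a new reading comes with each control period).
- robot.camera(name): name is "scene" or "side" or "wrist"; returns the picture (384x512x3 uint8, red, green, blue); there is no depth.
- robot.camera_model(name): a dict with "fx", "fy", "cx", "cy" (pixels), "xyz" and "orientation" of the camera in the world; the wrist camera has in their place "T_tool_cam" (4x4, takes a point from camera to tool coordinates, whose origin is the TCP and whose axes are the flange's). Camera axes: x right, y down, z forward; pixel columns grow to the right and rows downward; lengths in m; the calibration is good to about 2 mm. A picture is of the moment at which its call begins: read the wrist's pose just before it. camera_model takes no time and is no camera call.
- robot.hand_in(): hands the job in; it is judged then, once.
Trained networks look in the newest picture that a camera, given by its name, has taken for a name from the list of things; names that differ only in an ending like _2 or _b are one class to them, and where a whole thing is asked for, a point or a joint stands for the part that bears it (a point fixed in the world has none). Each returns a list of dicts, best first, with "score" (0 to 1); they miss things now and then, are a little off and sometimes report something else, mostly with a low value. They report only what shows in the picture. A call takes as long as a camera call. They do not tell look-alikes from the thing itself.
- robot.search_frame(name, camera): "rect" ([left, top, right, bottom] in pixels, round what is visible of it).
The state is a dict: "time": time; "q": joint angles; "joint_velocities": joint speeds; "joint_torque": joint torques, N m; "position": TCP position; "tool_rot": TCP orientation; "ft_force": force on the tool from outside, world axes, zero at the start; "moment": the same for the moment, N m; "grip_width": finger opening in m; "grip_force": force on a finger pad.
Only numpy, scipy, OpenCV 4.12 (cv2) and the standard library are available. Lean on these libraries where they do the work, as an engineer would, in place of code of your own. Each camera call takes 0.05 s, during which the arm holds its last target. There are 200 camera calls.

## Working session

There is one attempt and no reset: what is moved stays moved. The work goes in short steps, Python scripts to look and compute and a shell command to move; the robot and the scene stay as the last step left them, time stands still between calls to the robot, and variables do not carry over. Pictures are saved under pics/ and viewed, at most 10 in all, crops included, and the job is handed in when it is done.

```bash
ls; mkdir -p pics; python3 - <<'E'
from rig import robot
import cv2,numpy as np
o=robot.get_obs();print(o['time'],o['position'],o['tool_rot'],o['grip_width'])
ims=[]
for c in ['scene','side']:
    im=robot.camera(c)[:,:,::-1];cv2.imwrite(f'pics/{c}0.png',im)
    print(c,robot.camera_model(c))
    for n in ['sleeve','stand','multimeter','battery','board','nozzle','reel','flux_jar','screwdriver']:
        print(c,n,[(round(d['score'],2),[round(float(x)) for x in d['rect']]) for d in robot.search_frame(n,c)])
print(robot.camera_model('wrist'))
E
```

```text
pics
0.0 [ 0.14659554 -0.60674658  0.18880021] [ 9.92999746e-01  1.18111722e-01  6.02183975e-05 -1.05929513e-03] 0.0868235038918857
scene {'fx': 398.9052462598449, 'fy': 398.9052462598449, 'cx': 255.6928476368546, 'cy': 188.43057642075138, 'xyz': array([1.21353754, 0.28976793, 0.82089118]), 'orientation': array([ 0.51183342,  0.76136741, -0.3362028 , -0.21287059])}
scene sleeve [(0.61, [358, 276, 412, 313]), (0.57, [254, 186, 287, 223])]
scene stand [(0.78, [150, 172, 212, 221])]
scene multimeter [(0.93, [332, 201, 366, 259])]
scene battery [(0.77, [249, 262, 298, 297]), (0.69, [160, 231, 216, 271])]
scene board [(0.79, [157, 233, 217, 270])]
scene nozzle [(0.72, [328, 184, 342, 203]), (0.69, [248, 266, 298, 294])]
scene reel [(0.74, [254, 188, 285, 223]), (0.66, [224, 146, 248, 172])]
scene flux_jar []
scene screwdriver [(0.74, [110, 164, 153, 188])]
side {'fx': 440.3781215592169, 'fy': 440.3781215592169, 'cx': 259.5516572805392, 'cy': 195.6749886236161, 'xyz': array([0.0616162 , 0.88049324, 0.67482902]), 'orientation': array([-0.20102394,  0.83810369, -0.49264879,  0.12028617])}
si
[... 330 characters left out ...]
, 266, 290, 297])]
side reel [(0.7, [335, 202, 356, 229])]
side flux_jar [(0.83, [160, 327, 191, 372]), (0.71, [247, 220, 287, 249]), (0.69, [184, 265, 268, 309])]
side screwdriver [(0.63, [315, 161, 329, 174]), (0.39, [161, 326, 191, 370])]
{'fx': 339.06798644478096, 'fy': 339.06798644478096, 'cx': 259.6687870730436, 'cy': 192.5849489069499, 'T_tool_cam': array([[-2.69421195e-04, -9.56648840e-01, -2.91243754e-01,
         8.11910377e-02],
       [ 9.99999753e-01, -6.85882846e-05, -6.99778870e-04,
         1.83470682e-04],
       [ 6.49466735e-04, -2.91243871e-01,  9.56648622e-01,
        -1.94872676e-01],
       [ 0.00000000e+00,  0.00000000e+00,  0.00000000e+00,
         1.00000000e+00]])}
```

View pics/scene0.png

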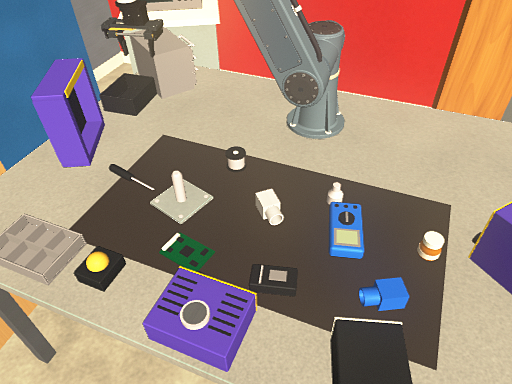

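View pics/side0.png

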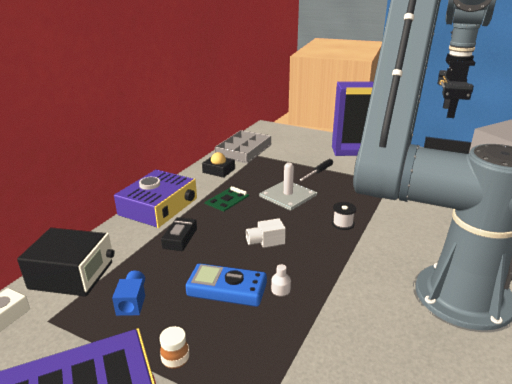

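The aluminium sleeve shows at scene (268,205) and side (265,233). The possible mix-ups are:
- the blue look-alike, scene (385,297), side (130,293)
- the reel, scene (236,158)
- the nozzle, scene (335,193)
- the flux jar, scene (432,245)

I choose the pale one at scene (268,205). The stand is at scene (180,195), side (289,185), with the column top near scene (178,174), side (289,167). Next is a close crop to check the choice.

```bash
cat > h.py <<'E'
import numpy as np,cv2
from rig import robot
from scipy.spatial.transform import Rotation as R
def cam(c,o=None):
    m=robot.camera_model(c);K=np.array([[m['fx'],0,m['cx']],[0,m['fy'],m['cy']],[0,0,1]])
    T=np.eye(4)
    if 'xyz' in m: T[:3,:3]=R.from_quat(m['orientation']).as_matrix();T[:3,3]=m['xyz']
    else:
        T[:3,:3]=R.from_quat(o['tool_rot']).as_matrix();T[:3,3]=o['position'];T=T@m['T_tool_cam']
    return K,T
def ray(c,uv):
    K,T=c;d=T[:3,:3]@np.linalg.inv(K)@np.array([*uv,1.]);return T[:3,3],d/np.linalg.norm(d)
def atz(c,uv,z):
    o,d=ray(c,uv);return o+d*(z-o[2])/d[2]
def tri(obs):
    A=np.zeros((3,3));b=np.zeros(3)
    for c,uv in obs:
        o,d=ray(c,uv);P=np.eye(3)-np.outer(d,d);A+=P;b+=P@o
    p=np.linalg.solve(A,b);return p,[np.linalg.norm(np.cross(p-ray(c,uv)[0],ray(c,uv)[1])) for c,uv in obs]
def proj(c,p):
    K,T=c;q=K@(T[:3,:3].T@(np.asarray(p)-T[:3,3]));return q[:2]/q[2]
E
python3 - <<'E'
from h import *
s,d=cam('scene'),cam('side')
for n,a,b in [('sleeve',(269,206),(266,233)),('coltop',(178,173),(289,166)),('blue',(385,295),(130,293)),('nozzle',(335,195),(281,281)),('mm',(347,228),(227,286)),('batt',(273,279),(178,235)),('board',(187,251),(225,199)),('reel',(236,159),(345,216))]:
    print(n,*[np.round(x,3) for x in tri([(s,a),(d,b)])])
a=cv2.imread('pics/scene0.png');b=cv2.imread('pics/side0.png')
A=cv2.resize(a[180:230,245:295],(400,400),interpolation=2);B=cv2.resize(b[210:260,240:290],(400,400),interpolation=2)
cv2.imwrite('pics/crop0.png',np.hstack([A,B]))
E
```

```text
sleeve [0.489 0.011 0.025] [0.001 0.001]
coltop [ 0.536 -0.24   0.105] [0.002 0.002]
blue [0.651 0.354 0.023] [0. 0.]
nozzle [0.374 0.168 0.022] [0. 0.]
mm [0.479 0.229 0.015] [0.001 0.001]
batt [0.703 0.106 0.013] [0.004 0.004]
board [ 0.7   -0.132  0.004] [0.004 0.004]
reel [ 0.33  -0.165  0.024] [0. 0.]
```

View pics/crop0.png

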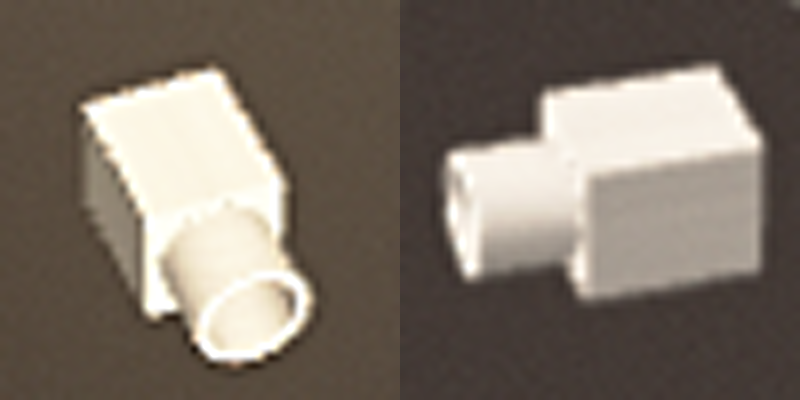

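The crop shows the aluminium sleeve, not the blue one. Its neck points toward the scene camera, ending near scene (276,220), and the body top corners are visible in both views.

```bash
python3 - <<'E'
from h import *
s,d=cam('scene'),cam('side')
f=lambda x,y:(245+(x-4)/8,180+(y-4)/8); g=lambda x,y:(240+(x-404)/8,210+(y-4)/8)
P=[tri([(s,f(*a)),(d,g(*b))]) for a,b in [((80,105),(718,68)),((212,70),(762,145)),((282,183),(588,180)),((148,215),(545,95))]]
for p,e in P: print(np.round(p,4),np.round(e,4))
p=[q[0] for q in P]
a=(p[2]+p[3]-p[0]-p[1]);print('yaw',np.degrees(np.arctan2(a[1],a[0])),np.linalg.norm(a)/2,np.linalg.norm(p[0]-p[1]),np.mean(p,0))
for c,z in [((150,201),.012),((184,180),.012),((213,199),.012),((182,221),.012)]: print(np.round(atz(s,c,z),3))
o=robot.get_obs();print(o['time'],np.round(o['q'],4))
E
```

```text
[ 0.4746 -0.0391  0.0472] [0.0006 0.0006]
[ 0.4417 -0.0021  0.0478] [0.0008 0.0008]
[0.4839 0.0397 0.0462] [0.0006 0.0006]
[0.5176 0.0041 0.0488] [0.0009 0.0009]
yaw 44.92641368201626 0.06016639152316657 0.04951071567261135 [0.47942792 0.00066129 0.04749125]
[ 0.583 -0.322  0.012]
[ 0.468 -0.277  0.012]
[ 0.509 -0.156  0.012]
[ 0.617 -0.196  0.012]
1.0 [-1.5125  0.5275  1.4327 -0.      1.1814 -0.1785]
```

```bash
python3 -m jog '{"dp":[[395,-262,-71],[395,-262,-71],[395,-262,-71],[395,-262,-71],[395,-262,-71],[395,-262,-71],[395,-262,-71],[395,-262,-71],[395,-262,-71],[395,-262,-71],[395,-262,-71],[395,-262,-71]],"delta_rot":[[0,0,0],[0,0,0],[0,0,0],[0,0,0],[0,0,0],[0,0,0],[0,0,0],[0,0,0],[0,0,0],[0,0,0],[0,0,0],[0,0,0]],"gripper":[1,1,1,1,1,1,1,1,1,1,1,1]}'
python3 - <<'E'
from h import *
import pickle
o=robot.get_obs();print(o['time'],o['position'],R.from_quat(o['tool_rot']).as_matrix().round(3).tolist(),o['q'].round(4))
im=robot.camera('wrist');cv2.imwrite('pics/w1.png',im[:,:,::-1]);pickle.dump(o,open('w1.pkl','wb'))
print(robot.search_frame('stand','wrist'))
c=cam('wrist',o)
print('top',proj(c,[.536,-.24,.112]),proj(c,[.544,-.238,.012]))
E
```

```text
time: 2.2
position: [0.4692, -0.2599, 0.2608]
tool_rot: [0.993, 0.119, -0.0, 0.0]
ft_force: [-0.5, -0.7, -0.4]
grip_width: 0.0874
grip_force: 0.0
2.2 [ 0.46921694 -0.25990192  0.26079868] [[0.972, 0.236, -0.0], [0.236, -0.972, -0.001], [-0.001, 0.001, -1.0]] [-7.1380e-01  3.2740e-01  1.5645e+00 -8.0000e-04  1.2495e+00  6.1860e-01]
[{'rect': [190.8, 23.4, 332.4, 163.8], 'score': 0.92}]
top [255.9990723  101.65138144] [256.76257553  92.04090523]
```

View pics/w1.png

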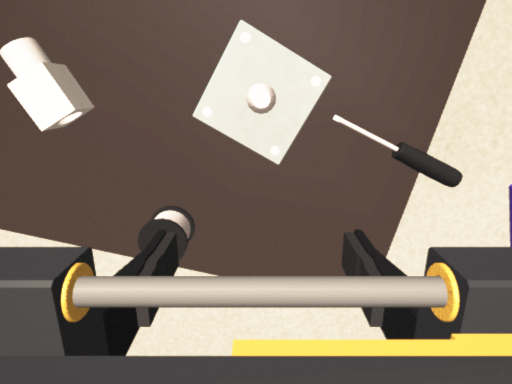

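The wrist view shows the stand plate with corners at about (241,20), (331,77), (279,164) and (193,116). The column is at (260,97), and the aluminium sleeve is at (50,85). I'll go over the sleeve next.

```bash
python3 -m jog '{"dp":[[71,-251,90],[71,-251,90],[71,-251,90],[71,-251,90],[71,-251,90],[71,-251,90],[71,-251,90],[71,-251,90]],"delta_rot":[[0,0,-0.547],[0,0,-0.547],[0,0,-0.547],[0,0,-0.547],[0,0,-0.547],[0,0,-0.547],[0,0,-0.547],[0,0,-0.547]],"gripper":[1,1,1,1,1,1,1,1]}'
python3 - <<'E'
from h import *
import pickle
o1=pickle.load(open('w1.pkl','rb'));c1=cam('wrist',o1)
im=cv2.imread('pics/w1.png');g=cv2.cvtColor(im,cv2.COLOR_BGR2GRAY)
m=((g>110)*255).astype(np.uint8);m[:,:170]=0;m[:,345:]=0;m[190:]=0
cs,_=cv2.findContours(m,0,2);k=max(cs,key=cv2.contourArea);rc=cv2.minAreaRect(k)
bx=cv2.approxPolyDP(cv2.convexHull(k),8,True)[:,0]
w=np.array([atz(c1,b,.012) for b in bx]);print(bx.tolist(),w.round(4).tolist(),w.mean(0),np.linalg.norm(np.roll(w,1,0)-w,axis=1))
o=robot.get_obs();print(o['time'],o['position'],o['tool_rot'],o['q'].round(4));c=cam('wrist',o)
im=robot.camera('wrist')[:,:,::-1];cv2.imwrite('pics/w2.png',im);pickle.dump(o,open('w2.pkl','wb'))
print(robot.search_frame('sleeve','wrist'))
E
```

```text
time: 3.1
position: [0.4794, -0.0007, 0.1707]
tool_rot: [0.924, 0.382, -0.0, 0.0]
ft_force: [-0.0, 0.5, 0.2]
grip_width: 0.0869
grip_force: 0.0
[[240, 19], [331, 75], [279, 164], [192, 116]] [[0.6199, -0.1999, 0.012], [0.5854, -0.3231, 0.012], [0.4616, -0.2889, 0.012], [0.4959, -0.1649, 0.012]] [ 0.54069258 -0.24417675  0.012     ] [0.12888101 0.1279067  0.12842735 0.12863476]
3.1 [ 0.47936997 -0.00066672  0.1706578 ] [ 9.24256140e-01  3.81772778e-01 -2.18479933e-04  2.93762905e-04] [-2.3450e-01  3.6090e-01  1.8102e+00 -9.0000e-04  9.7060e-01  5.5330e-01]
[{'rect': [227.4, 104.7, 285.7, 205.7], 'score': 0.83}]
```

View pics/w2.png

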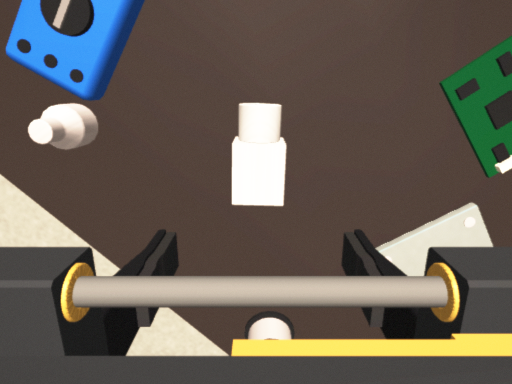

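The sleeve lies centred at pixel (259,170), neck up in the image. The body's foot edge is at row 204, its sides are at columns 232 and 286, and the neck end is at row 104.

```bash
python3 - <<'E'
from h import *
import pickle
from scipy.optimize import least_squares
o=pickle.load(open('w2.pkl','rb'));c=cam('wrist',o)
im=cv2.imread('pics/w2.png');g=cv2.cvtColor(im,cv2.COLOR_BGR2GRAY).astype(float)
def edge(v):
    t=(v.min()+v.max())/2;i=np.where(v>t)[0];a,b=i[0],i[-1]
    return a-(v[a]-t)/(v[a]-v[a-1]), b+(v[b]-t)/(v[b]-v[b+1])
for r in (120,130,150,165,180,195): print(r,np.round(edge(g[r,200:320])+np.array(200),2), end=' ')
for k in (245,258,272): print(k,np.round(edge(g[85:225,k])+np.array(85),2),end=' ')
print()
L,Rr=[np.mean([edge(g[r,200:320])[i]+200 for r in (180,190,198)]) for i in (0,1)]
E=edge(g[85:225,258])[1]+85
for z in (.05,): 
    for uv in [(L,190),(Rr,190),((L+Rr)/2,E)]: 
        p=atz(c,uv,z); T=np.linalg.inv(R.from_quat(o['tool_rot']).as_matrix())@(p-o['position']); print(p.round(4),'tool',(T*1e3).round(1))
cl=[edge(g[r,200:320]) for r in (145,200)];print('slope', (sum(cl[1])-sum(cl[0]))/2/55)
# two-view height check with w1 : bottom-left body corner etc. skipped
Q=np.array([[.5275,1.4327],[.3274,1.5645],[.3609,1.8102]]);P=np.array([[.14660,-.60675,.18880],[.46922,-.25990,.26080],[.47937,-.00067,.17066]])
rp=np.sqrt((P[:,:2]**2).sum(1)-.111**2)
f=lambda x:np.r_[x[0]+x[1]*np.sin(Q[:,0])+x[2]*np.sin(Q.sum(1)+x[3])-rp, x[4]+x[1]*np.cos(Q[:,0])+x[2]*np.cos(Q.sum(1)+x[3])-P[:,2]]
s=least_squares(f,[0,.5,.5,0,.2]);print(s.x,np.abs(s.fun).max())
E
```

```text
120 [238.62 280.12] 130 [238.5  279.49] 150 [231.41 285.69] 165 [231.39 285.01] 180 [231.23 284.36] 195 [231.21 283.56] 245 [102.35 204.84] 258 [102.31 205.11] 272 [103.23 205.36] 
[0.4514 0.0097 0.05  ] tool [-12.4 -27.1 120.7]
[ 0.4875 -0.0265  0.05  ] tool [-12.4  24.  120.7]
[ 0.4585 -0.0193  0.05  ] tool [-27.9  -1.6 120.7]
slope -0.02520043386818326
[ 0.00168847  0.58635984  0.40676913  0.2849951  -0.0631975 ] 0.0006594367595035566
```

```bash
python3 -m jog '{"dp":[[36,0,90],[36,0,90],[36,0,90],[36,0,90],[36,0,90],[36,0,90]],"delta_rot":[[0,-0.524,0.025],[0,-0.524,0.025],[0,-0.524,0.025],[0,-0.524,0.025],[0,-0.524,0.025],[0,-0.524,0.025]],"gripper":[1,1,1,1,1,1]}'
python3 - <<'E'
from h import *
o=robot.get_obs();print(o['q'].round(4));Rm=R.from_quat(o['tool_rot']).as_matrix();print(Rm.round(3).tolist())
a=np.array([np.cos(np.radians(43.6)),np.sin(np.radians(43.6)),0])
foot=np.array([.4585,-.0193,0]);gp=foot+a*.043+[0,0,.030]
t=gp+.019*Rm[:,2];print('target',t,'tool delta mm',(Rm.T@(t-o['position'])*1e3).round(1),'axis in tool',(Rm.T@a).round(3))
E
```

```text
time: 3.8
position: [0.505, 0.0248, 0.0807]
tool_rot: [0.898, 0.357, -0.239, 0.098]
ft_force: [0.1, -0.0, -0.1]
grip_width: 0.0872
grip_force: 0.0
[ 0.0497  0.7428  1.5017 -0.3466  1.3212  1.0229]
[[0.631, 0.688, -0.359], [0.594, -0.726, -0.347], [-0.499, 0.006, -0.866]]
target [0.48282271 0.00375358 0.01353877] tool delta mm [ 7.1 -0.4 73.4] axis in tool [ 0.866 -0.003 -0.499]
```

```bash
python3 -m jog '{"dp":[[7,0,37],[7,0,73],[7,0,73],[7,0,73],[7,0,73],[7,0,73],[7,0,73],[7,0,73]],"delta_rot":[[0,0,0],[0,0,0],[0,0,0],[0,0,0],[0,0,0],[0,0,0],[0,0,0],[0,0,0]],"gripper":[1,1,1,-0.2,-0.2,-0.2,-0.2,-0.2]}' 35
python3 -m jog '{"dp":[[0,0,0]],"delta_rot":[[0,0,0]],"gripper":[-0.2]}'
```

```text
time: 4.6
position: [0.4837, 0.0049, 0.0147]
tool_rot: [0.897, 0.358, -0.239, 0.099]
ft_force: [0.7, -0.0, -0.4]
grip_width: 0.0551
grip_force: 0.0
time: 4.7
position: [0.4834, 0.0049, 0.0144]
tool_rot: [0.897, 0.358, -0.239, 0.099]
ft_force: [1.4, 0.7, 2.1]
grip_width: 0.0497
grip_force: 35.0
```

```bash
cat > ik.py <<'E'
from h import *
A0,L1,L2,PH,L3,H,D=.00169,.58636,.40677,.2850,.337,.2738,.111
LO=np.array([-3.08,-.75,.22,-1.43,0,-2.85]);HI=np.array([3.08,2.2,2.44,4.57,2.65,2.85])
def ik(p,Rm,last,S4=1):
    W=p-L3*Rm[:,2];r=np.hypot(W[0],W[1])
    if r<D: return None
    rp=np.sqrt(r*r-D*D)-A0;q1=np.arctan2(W[1],W[0])-np.arcsin(D/r);z=W[2]-H
    d2=rp*rp+z*z;c=(d2-L1*L1-L2*L2)/(2*L1*L2)
    if abs(c)>1: return None
    b=np.arccos(c);q3=b-PH;q2=np.arctan2(rp,z)-np.arctan2(L2*np.sin(b),L1+L2*np.cos(b))
    M=(R.from_euler('z',q1)*R.from_euler('y',q2+q3)).as_matrix().T@Rm
    q5=np.arccos(np.clip(M[2,2],-1,1));q4=S4*np.arctan2(M[1,2],M[0,2]);al=np.arctan2(M[2,1],-M[2,0])
    q=np.array([q1,q2,q3,q4,q5,al-np.pi/2])
    for i in (3,5): q[i]=last[i]+(q[i]-last[i]+np.pi)%(2*np.pi)-np.pi
    return q
E
python3 - <<'E'
from ik import *
o=robot.get_obs();print(o['q'].round(3));R0=R.from_quat(o['tool_rot']);
for s in (1,-1): print(s,ik(o['position'],R0.as_matrix(),o['q'],s).round(3))
E
```

```text
[ 0.02   0.82   1.59  -0.382  1.158  1.063]
1 [ 0.019  0.821  1.59  -0.383  1.158  1.063]
-1 [0.019 0.821 1.59  0.383 1.158 1.063]
```

```bash
cat > plan.py <<'E'
from ik import *
from scipy.spatial.transform import Slerp
o=robot.get_obs();p0=o['position'];R0=R.from_quat(o['tool_rot']).as_matrix()
st=np.array([-R0[2,2],0,R0[2,0]]);st/=np.linalg.norm(st)
if st[0]<0: st=-st
a=R0@st;psi0=np.arctan2(a[1],a[0])
B=np.c_[st,[0,1,0],np.cross(st,[0,1,0])]   # tool frame basis
def Rf(psi):
    h=np.array([np.cos(psi),np.sin(psi),0]);y=np.array([h[1],-h[0],0]);z=np.array([0,0,1.])
    return np.c_[z,y,np.cross(z,y)]@B.T
def path(P,psi,zg,lift=.08,n=15):
    pl=p0+[0,0,lift];Re=Rf(psi);g=np.array([*P,zg]);pe=g+.019*Re[:,2]
    S=Slerp([0,1],R.from_matrix([R0,Re]));q=o['q'];Q=[]
    for t in np.linspace(0,1,n):
        q=ik(pl+t*(pe+[0,0,.04]-pl),S(t).as_matrix(),q)
        if q is None: return None
        Q.append(q)
    q=ik(pe,Re,q)
    if q is None: return None
    return np.array(Q+[q]),pe,Re
E
python3 - <<'E'
from plan import *
print('psi0',np.degrees(psi0),st.round(3))
res=[]
for x in np.arange(.42,.64,.03):
  for y in np.arange(-.06,.1,.04):
    for dg in range(0,181,15):
      r=path((x,y),np.radians(dg),.043)
      if r is None: continue
      Q=r[0];m=np.minimum(Q-LO,HI-Q).min();st_=np.abs(np.diff(Q[:-1],axis=0)).max()
      if m>.1: res.append((st_,x,y,dg,m,Q[-1]))
res.sort(key=lambda r:r[0])
for r in res[:14]: print(np.round(r[0],2),np.round(r[1:3],2),r[3],np.round(r[4],2),r[5].round(2))
print(len(res), {d:sum(r[3]==d for r in res) for d in range(0,181,15)})
E
```

```text
psi0 43.552512647077464 [ 0.866  0.    -0.5  ]
0.18 [0.63 0.06] 105 0.83 [-0.44  1.07  1.25  0.73  1.63 -0.98]
0.18 [0.63 0.06] 90 0.78 [-0.5   1.02  1.44  0.88  1.44 -0.99]
0.18 [0.63 0.02] 90 0.78 [-0.55  1.03  1.4   0.84  1.48 -0.98]
0.18 [0.6  0.06] 105 0.8 [-0.46  1.05  1.34  0.71  1.59 -1.03]
0.18 [0.63 0.02] 105 0.83 [-0.49  1.09  1.22  0.69  1.68 -0.99]
0.18 [0.63 0.06] 120 0.79 [-0.37  1.13  1.07  0.6   1.83 -1.02]
0.18 [0.6  0.06] 90 0.74 [-0.52  1.01  1.52  0.87  1.41 -1.04]
0.18 [ 0.63 -0.02] 90 0.79 [-0.6   1.05  1.36  0.8   1.53 -0.98]
0.18 [0.6  0.06] 120 0.83 [-0.38  1.1   1.17  0.58  1.78 -1.07]
0.18 [0.6  0.02] 105 0.8 [-0.51  1.06  1.3   0.67  1.64 -1.04]
0.18 [0.57 0.06] 105 0.77 [-0.48  1.03  1.42  0.7   1.56 -1.08]
0.18 [ 0.63 -0.02] 105 0.83 [-0.53  1.1   1.17  0.66  1.72 -1.  ]
0.18 [0.6  0.02] 90 0.75 [-0.57  1.02  1.48  0.82  1.45 -1.04]
0.18 [ 0.63 -0.06] 90 0.79 [-0.65  1.06  1.31  0.76  1.58 -0.98]
342 {0: 4, 15: 9, 30: 15, 45: 26, 60: 32, 75: 32, 90: 32, 105: 32, 120: 32, 135: 32, 150: 32, 165: 32, 180: 32}
```

```bash
python3 - <<'E'
from plan import *
for dg in (43.55,55):
 for P in [(.5,.0),(.53,.03),(.56,.0),(.56,.03),(.58,.0),(.6,.03)]:
  r=path(P,np.radians(dg),.043)
  if r is None: print(P,None);continue
  Q=r[0];print(dg,P,np.minimum(Q-LO,HI-Q).min().round(2),'q5min',Q[:,4].min().round(2),np.abs(np.diff(Q,axis=0)).max(0).round(2),Q[-1].round(2))
P=(.56,.02);Q,pe,Re=path(P,psi0,.043)
W=pe-L3*Re[:,2];print('W',W,'elev',np.degrees(np.arcsin(-Re[2,2])))
pl=p0+[0,0,.08]
print('dp lift',(R0.T@[0,0,80]).round(1),'dp end+40',(R0.T@(pe+[0,0,.04]-p0)*1e3).round(1),'rotvec',R.from_matrix(R0.T@Re).as_rotvec().round(4),'pe',pe.round(4))
print('down in final tool',Re.T@[0,0,-1])
E
```

```text
43.55 (0.5, 0.0) 0.18 q5min 0.55 [0.08 0.11 0.06 0.27 0.12 0.34] [-0.88  1.04  2.25  1.58  1.04 -1.74]
43.55 (0.53, 0.03) 0.21 q5min 0.55 [0.07 0.11 0.06 0.28 0.12 0.33] [-0.76  1.02  2.22  1.68  1.06 -1.69]
43.55 (0.56, 0.0) 0.31 q5min 0.58 [0.07 0.1  0.05 0.26 0.11 0.3 ] [-0.76  0.99  2.12  1.6   1.05 -1.53]
43.55 (0.56, 0.03) 0.28 q5min 0.56 [0.06 0.1  0.05 0.27 0.12 0.32] [-0.7   1.    2.15  1.68  1.05 -1.58]
43.55 (0.58, 0.0) 0.36 q5min 0.59 [0.06 0.1  0.05 0.25 0.11 0.29] [-0.73  0.98  2.07  1.6   1.04 -1.46]
43.55 (0.6, 0.03) 0.37 q5min 0.59 [0.06 0.09 0.05 0.26 0.12 0.29] [-0.64  0.98  2.06  1.68  1.03 -1.44]
55 (0.5, 0.0) 0.31 q5min 0.66 [0.08 0.1  0.06 0.21 0.11 0.27] [-0.86  0.99  2.11  1.3   1.06 -1.52]
55 (0.53, 0.03) 0.34 q5min 0.66 [0.07 0.1  0.05 0.21 0.11 0.27] [-0.75  0.98  2.08  1.39  1.06 -1.48]
55 (0.56, 0.0) 0.43 q5min 0.69 [0.07 0.09 0.05 0.2  0.1  0.25] [-0.75  0.97  1.98  1.32  1.09 -1.35]
55 (0.56, 0.03) 0.4 q5min 0.68 [0.06 0.09 0.05 0.2  0.1  0.25] [-0.7   0.97  2.02  1.39  1.07 -1.39]
55 (0.58, 0.0) 0.47 q5min 0.7 [0.07 0.09 0.05 0.19 0.1  0.24] [-0.73  0.96  1.94  1.33  1.09 -1.3 ]
55 (0.6, 0.03) 0.49 q5min 0.7 [0.06 0.09 0.04 0.19 0.1  0.24] [-0.65  0.96  1.92  1.39  1.08 -1.28]
W [ 0.36037585 -0.16978427  0.20192177] elev 29.983725917297296
dp lift [-40.    0.6 -69.3] dp end+40 [ 42.   42.3 -92.1] rotvec [0.0074 1.5708 0.002 ] pe [0.5719 0.0313 0.0335]
down in final tool [-0.86616739  0.          0.499754  ]
```

```bash
python3 -m jog '{"dp":[[-20,0,-35],[-40,0,-69],[42,42,-92],[42,42,-92],[42,42,-92],[42,42,-92],[42,42,-92],[42,42,-92],[42,42,-92],[42,42,-92],[42,42,-92],[42,42,-92]],"delta_rot":[[0,0,0],[0,0,0],[0.0074,1.5708,0.002],[0.0074,1.5708,0.002],[0.0074,1.5708,0.002],[0.0074,1.5708,0.002],[0.0074,1.5708,0.002],[0.0074,1.5708,0.002],[0.0074,1.5708,0.002],[0.0074,1.5708,0.002],[0.0074,1.5708,0.002],[0.0074,1.5708,0.002]],"gripper":[-0.2,-0.2,-0.2,-0.2,-0.2,-0.2,-0.2,-0.2,-0.2,-0.2,-0.2,-0.2]}'
python3 - <<'E'
from h import *
o=robot.get_obs();print(o['q'].round(3));print(R.from_quat(o['tool_rot']).as_matrix().round(3).tolist(),o['grip_width'])
E
```

```text
time: 5.9
position: [0.5682, 0.0349, 0.071]
tool_rot: [0.878, 0.358, 0.288, -0.136]
ft_force: [-1.2, 0.5, -5.2]
grip_width: 0.0497
grip_force: 35.0
[-0.514  0.651  2.022  1.187  0.686 -0.751]
[[0.578, 0.706, 0.408], [0.55, -0.707, 0.444], [0.602, -0.032, -0.798]] 0.04966178808603454
```

```bash
cat > rem.py <<'E'
from h import *
import sys
o=robot.get_obs();Rm=R.from_quat(o['tool_rot']).as_matrix();p=o['position']
h=np.array([np.cos(.7601),np.sin(.7601),0]);y=np.array([h[1],-h[0],0]);z=np.array([0,0,1.]);st=np.array([.86617,0,-.49975])
Re=np.c_[z,y,np.cross(z,y)]@np.c_[st,[0,1,0],np.cross(st,[0,1,0])].T
pe=np.array([.5719,.0313,.0335])
for dz in (.04,0): print(dz,'dp',(Rm.T@(pe+[0,0,dz]-p)*1e3).round(1))
print('rot',R.from_matrix(Rm.T@Re).as_rotvec().round(4),'sleeve axis',(Rm@st).round(4),o['ft_force'].round(1),'down',(Rm.T@[0,0,-1]).round(3))
E
python3 rem.py
```

```text
0.04 dp [ 1.7  5.1 -2.1]
0 dp [-22.4   6.3  29.8]
rot [-0.0402  0.401  -0.0077] sleeve axis [0.2969 0.2547 0.9203] [-1.2  0.5 -5.2] down [-0.602  0.032  0.798]
```

```bash
python3 -m jog '{"dp":[[2,5,-2],[2,5,-2],[2,5,-2],[2,5,-2],[2,5,-2],[2,5,-2]],"delta_rot":[[-0.0402,0.401,-0.008],[-0.0402,0.401,-0.008],[-0.0402,0.401,-0.008],[-0.0402,0.401,-0.008],[-0.0402,0.401,-0.008],[-0.0402,0.401,-0.008]],"gripper":[-0.2,-0.2,-0.2,-0.2,-0.2,-0.2]}'; python3 rem.py
```

```text
time: 6.5
position: [0.5722, 0.0314, 0.0728]
tool_rot: [0.805, 0.321, 0.462, -0.186]
ft_force: [0.2, 0.3, -3.0]
grip_width: 0.0493
grip_force: 35.0
0.04 dp [ 0.4 -0.1 -0.6]
0 dp [-34.1  -0.   19.6]
rot [-0.0007  0.0045 -0.002 ] sleeve axis [0.0047 0.0016 1.    ] [ 0.2  0.3 -3. ] down [-0.864  0.002  0.504]
```

```bash
python3 - <<'E'
from h import *
a=robot.camera('scene')[:,:,::-1];b=robot.camera('side')[:,:,::-1]
s,d=cam('scene'),cam('side');P=[.56,.02,.09];u=proj(s,P).astype(int);v=proj(d,P).astype(int);print(u,v)
cr=lambda im,c:cv2.resize(im[c[1]-45:c[1]+45,c[0]-45:c[0]+45],(400,400),interpolation=2)
cv2.imwrite('pics/c2.png',np.hstack([cr(a,u),cr(b,v)]))
E
```

```text
[262 208] [240 206]
```

View pics/c2.png

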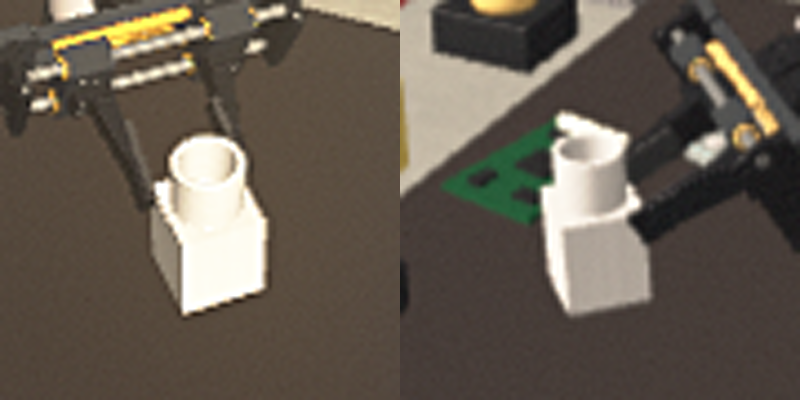

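The sleeve is held upright, neck up: its neck top is at crop (207,158) on the left and (590,150) on the right. I'll lower it onto the bench in small steps.

```bash
python3 -m jog '{"dp":[[-13,0,7.5],[-26,0,15],[-31,0,17.8],[-31,0,17.8],[-31,0,17.8]],"delta_rot":[[0,0,0],[0,0.0045,0],[0,0.0045,0],[0,0.0045,0],[0,0.0045,0]],"gripper":[-0.2,-0.2,-0.2,-0.2,-0.2]}'
python3 -m jog '{"dp":[[-1.3,0,0.75],[-1.3,0,0.75],[-1.3,0,0.75]],"delta_rot":[[0,0,0],[0,0,0],[0,0,0]],"gripper":[-0.2,-0.2,-0.2]}'
python3 -m jog '{"dp":[[-0.9,0,0.5],[-0.9,0,0.5],[-0.9,0,0.5]],"delta_rot":[[0,0,0],[0,0,0],[0,0,0]],"gripper":[-0.2,-0.2,-0.2]}'; python3 rem.py
```

```text
time: 7.1
position: [0.5723, 0.032, 0.0387]
tool_rot: [0.804, 0.321, 0.465, -0.186]
ft_force: [0.7, 1.1, -2.9]
grip_width: 0.0493
grip_force: 35.0
time: 7.4
position: [0.5722, 0.0317, 0.037]
tool_rot: [0.804, 0.32, 0.465, -0.186]
ft_force: [-0.9, -0.1, -2.7]
grip_width: 0.049
grip_force: 35.0
time: 7.7
position: [0.5723, 0.0317, 0.0363]
tool_rot: [0.803, 0.32, 0.466, -0.187]
ft_force: [-3.0, -0.7, 2.6]
grip_width: 0.0494
grip_force: 35.0
0.04 dp [ 32.    0.  -18.9]
0 dp [-2.7  0.1  0.9]
rot [ 0.0001 -0.0042 -0.0017] sleeve axis [-0.0021 -0.0039  1.    ] [-3.  -0.7  2.6] down [-0.868  0.001  0.496]
```

```bash
python3 -m jog '{"dp":[[-0.7,0,0.4],[-0.7,0,0.4],[-0.7,0,0.4]],"delta_rot":[[0,0,0],[0,0,0],[0,0,0]],"gripper":[-0.2,-0.2,-0.2]}'; python3 rem.py
```

```text
time: 8.0
position: [0.5723, 0.0319, 0.0359]
tool_rot: [0.803, 0.32, 0.466, -0.187]
ft_force: [-3.5, -2.6, 4.6]
grip_width: 0.0492
grip_force: 35.0
0.04 dp [ 32.4   0.1 -19.3]
0 dp [-2.4  0.1  0.5]
rot [ 0.0001 -0.0053 -0.0016] sleeve axis [-0.0029 -0.0046  1.    ] [-3.5 -2.6  4.6] down [-0.869  0.001  0.495]
```

```bash
python3 -m jog '{"dp":[[0,0,0],[0,0,0],[0,0,0],[0,0,0],[0,0,-20],[0,0,-60],[0,0,-100],[0,0,-130],[0,0,-130],[0,0,-130]],"delta_rot":[[0,0,0],[0,0,0],[0,0,0],[0,0,0],[0,0,0],[0,0,0],[0,0,0],[0,0,0],[0,0,0],[0,0,0]],"gripper":[1,1,1,1,1,1,1,1,1,1]}'; python3 - <<'E'
from ik import *
o=robot.get_obs();Rm=R.from_quat(o['tool_rot']).as_matrix();p=o['position']
a=robot.camera('scene');b=robot.camera('side');s,d=cam('scene'),cam('side')
for n,c in (('scene',s),('side',d)): print(n,robot.search_frame('sleeve',n)[:3],proj(c,[.56,.02,.095]),proj(c,[.56,.02,0]))
for psi in (0.76,):
  x=np.array([np.cos(psi),np.sin(psi),0]);z=np.array([0,0,-1.]);Rd=np.c_[x,np.cross(z,x),z]
  for P in ([.555,.015,.24],[.555,.015,.2]):
    t=np.array(P);print('dp',(Rm.T@(t-p)*1e3).round(0),'rot',R.from_matrix(Rm.T@Rd).as_rotvec().round(3),ik(t,Rd,o['q']).round(2))
print(o['q'].round(2),o['position'].round(3))
cr=lambda im,c:cv2.resize(im[c[1]-35:c[1]+35,c[0]-35:c[0]+35,::-1],(400,400),interpolation=2)
cv2.imwrite('pics/c3.png',np.hstack([cr(a,proj(s,[.56,.02,.05]).astype(int)),cr(b,proj(d,[.56,.02,.05]).astype(int))]))
E
```

```text
time: 9.0
position: [0.4907, -0.0468, 0.0994]
tool_rot: [0.804, 0.32, 0.465, -0.186]
ft_force: [-0.7, 0.5, -0.7]
grip_width: 0.0869
grip_force: 0.0
scene [{'rect': [361.5, 276.3, 409.4, 310.5], 'score': 0.82}, {'rect': [254.1, 201.1, 280.0, 240.7], 'score': 0.67}] [262.61046537 206.77513304] [262.89774884 231.35049286]
side [{'rect': [226.7, 201.2, 252.5, 242.9], 'score': 0.96}, {'rect': [113.3, 270.9, 146.4, 313.8], 'score': 0.57}] [240.52100931 205.14592072] [241.37960875 235.36044743]
dp [166.  -1.   7.] rot [ 0.    -1.049 -0.002] [-0.17  0.38  1.55  0.    1.22  0.64]
dp [132.  -1.  27.] rot [ 0.    -1.049 -0.002] [-0.17  0.42  1.6   0.    1.12  0.64]
[-1.03  0.84  2.22  1.31  1.07 -1.48] [ 0.491 -0.047  0.099]
```

View pics/c3.png

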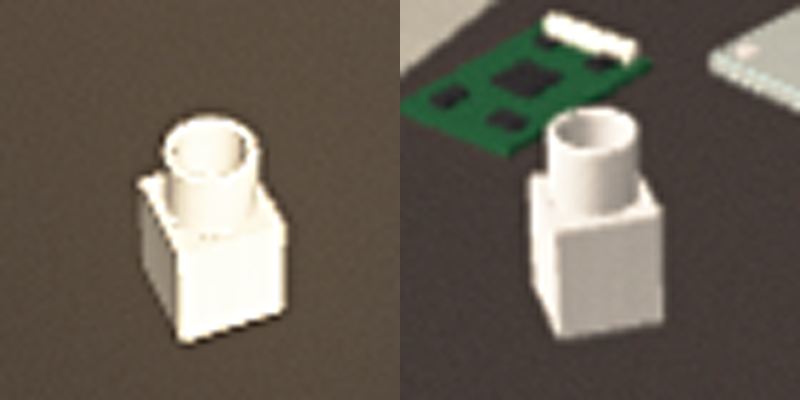

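The sleeve stands free and upright, neck up, with its neck top at crop (210,145) on the left and (595,130) on the right. I'll swing the tool to point down above it and look with the wrist camera.

```bash
python3 -m jog '{"dp":[[26,0,-15],[52,0,-30],[166,-1,7],[166,-1,7],[166,-1,7],[166,-1,7],[166,-1,7],[166,-1,7],[166,-1,7],[166,-1,7],[166,-1,7],[166,-1,7]],"delta_rot":[[0,0,0],[0,0,0],[0,-1.049,-0.002],[0,-1.049,-0.002],[0,-1.049,-0.002],[0,-1.049,-0.002],[0,-1.049,-0.002],[0,-1.049,-0.002],[0,-1.049,-0.002],[0,-1.049,-0.002],[0,-1.049,-0.002],[0,-1.049,-0.002]],"gripper":[1,1,1,1,1,1,1,1,1,1,1,1]}'
cat > dn.py <<'E'
from ik import *
import sys
o=robot.get_obs();Rm=R.from_quat(o['tool_rot']).as_matrix();p=o['position']
def to(P,psi=.76):
  x=np.array([np.cos(psi),np.sin(psi),0]);z=np.array([0,0,-1.]);Rd=np.c_[x,np.cross(z,x),z];t=np.array(P)
  print('dp',(Rm.T@(t-p)*1e3).round(1),'rot',R.from_matrix(Rm.T@Rd).as_rotvec().round(4))
if len(sys.argv)>3: to([float(v) for v in sys.argv[1:4]])
E
python3 dn.py .555 .015 .24
```

```text
time: 10.4
position: [0.5559, 0.0196, 0.2397]
tool_rot: [0.927, 0.375, -0.0, 0.0]
ft_force: [-0.2, 0.4, -0.4]
grip_width: 0.0871
grip_force: 0.0
dp [-3.8  2.7 -0.3] rot [-0.      0.0002  0.0085]
```

```bash
python3 - <<'E'
from h import *
import pickle
o=robot.get_obs();c=cam('wrist',o)
im=robot.camera('wrist')[:,:,::-1];cv2.imwrite('pics/w3.png',im);pickle.dump(o,open('w3.pkl','wb'))
print(o['position'],proj(c,[.56,.02,.095]),proj(c,[.56,.02,.0]),proj(c,[.5407,-.2442,.112]))
u=proj(c,[.56,.02,.095]).astype(int)
cr=cv2.resize(im[u[1]-60:u[1]+60,u[0]-60:u[0]+60],(600,600),interpolation=2);cv2.imwrite('pics/c4.png',cr)
E
```

```text
[0.55585919 0.01964908 0.23968272] [261.7965397 168.7441156] [261.39374232 152.29637092] [415.64353757 340.43397314]
```

View pics/c4.png

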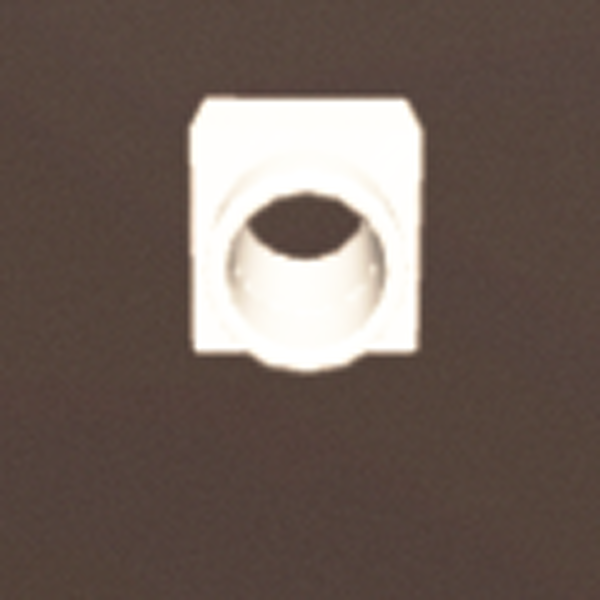

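```bash
python3 - <<'E'
from h import *
import pickle
o=pickle.load(open('w3.pkl','rb'));c=cam('wrist',o)
for v in (161.5,162.3): print(atz(c,(261.9,v),.095))
s,d=cam('scene'),cam('side')
f=lambda x,y,P,c,h,k:tuple(proj(c,P).astype(int)-h+(np.array([x,y])-k/2+.5)/k)
P=[.56,.02,.05];k=400/70
# neck top ellipse centre in c3
a=f(211,148,P,s,35,k);b=f(592,132,P,d,35,k);b=(b[0]-400/k,b[1]);print(a,b,tri([(s,a),(d,b)]))
E
python3 dn.py .5645 .0240 .125
```

```text
[0.56549271 0.02518003 0.095     ]
[0.56489763 0.02460285 0.095     ]
(np.float64(263.5125), np.float64(208.4875)) (np.float64(238.1875), np.float64(206.6875)) (array([0.56369365, 0.02447535, 0.09263381]), [np.float64(0.0010839648753978505), np.float64(0.0010839648753977456)])
dp [ 10.2   3.5 113.9] rot [-0.0022  0.0002  0.0079]
```

```bash
python3 dn.py .5647 .0245 .12; python3 -m jog '{"dp":[[10,3.4,50],[10,3.4,80],[10,3.4,110],[10,3.4,110],[10,3.4,110],[10,3.4,110]],"delta_rot":[[0,0,0.008],[0,0,0.008],[0,0,0.008],[0,0,0.008],[0,0,0.008],[0,0,0.008]],"gripper":[1,1,1,1,1,1]}'; python3 dn.py .5647 .0245 .065
```

```text
dp [ 10.7   3.3 118.9] rot [-0.0022  0.0002  0.0079]
time: 11.05
position: [0.5646, 0.0197, 0.1312]
tool_rot: [0.93, 0.367, 0.001, -0.0]
ft_force: [0.2, -0.7, 0.9]
grip_width: 0.0868
grip_force: 0.0
dp [ 3.2 -3.5 66.2] rot [ 0.0009 -0.0026 -0.0074]
```

```bash
python3 -m jog '{"dp":[[3.2,-3.5,20],[3.2,-3.5,30],[3.2,-3.5,30],[3.2,-3.5,30],[3.2,-3.5,30]],"delta_rot":[[0,0,-0.0074],[0,0,-0.0074],[0,0,-0.0074],[0,0,-0.0074],[0,0,-0.0074]],"gripper":[1,1,1,1,1]}'; python3 dn.py .5647 .0245 .065
```

```text
time: 11.55
position: [0.5644, 0.0247, 0.1008]
tool_rot: [0.929, 0.371, 0.001, -0.0]
ft_force: [0.4, 0.1, 0.9]
grip_width: 0.087
grip_force: 0.0
dp [-0.   0.3 35.8] rot [ 0.0007 -0.0019  0.0005]
```

```bash
python3 -m jog '{"dp":[[0,0,18],[0,0,36],[0,0,36],[0,0,36],[0,0,36],[0,0,36],[0,0,36],[0,0,36],[0,0,36],[0,0,36],[0,0,36]],"delta_rot":[[0,0,0],[0,0,0],[0,0,0],[0,0,0],[0,0,0],[0,0,0],[0,0,0],[0,0,0],[0,0,0],[0,0,0],[0,0,0]],"gripper":[1,1,1,1,-0.4,-0.4,-0.4,-0.4,-0.4,-0.4,-0.4]}' 35; python3 dn.py .5647 .0245 .065
```

```text
time: 12.65
position: [0.5637, 0.025, 0.0638]
tool_rot: [0.929, 0.371, 0.0, -0.0]
ft_force: [1.0, 0.0, 0.9]
grip_width: 0.0387
grip_force: 0.0
dp [ 0.4  1.  -1.2] rot [-0.0008 -0.0007  0.0006]
```

```bash
python3 - <<'E'
from h import *
a=robot.camera('scene');b=robot.camera('side');s,d=cam('scene'),cam('side');o=robot.get_obs();print(o['grip_width'],o['grip_force'],o['time'])
cr=lambda im,c:cv2.resize(im[c[1]-40:c[1]+40,c[0]-40:c[0]+40,::-1],(400,400),interpolation=2)
cv2.imwrite('pics/c5.png',np.hstack([cr(a,proj(s,[.56,.02,.08]).astype(int)),cr(b,proj(d,[.56,.02,.08]).astype(int))]))
for n in ('scene','side'): print(robot.search_frame('sleeve',n))
E
```

```text
0.031450453595964156 0.0 12.75
[{'rect': [250.5, 202.0, 277.5, 241.0], 'score': 0.61}]
[{'rect': [114.0, 267.8, 145.0, 316.9], 'score': 0.58}]
```

View pics/c5.png

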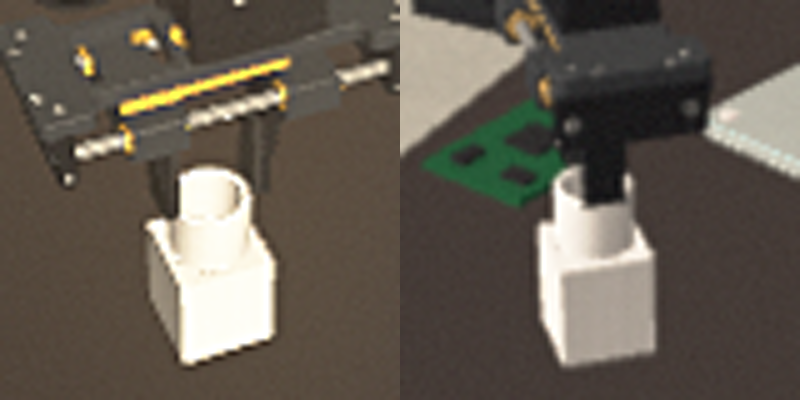

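```bash
python3 - <<'E'
from h import *
o=robot.get_obs();print(o['grip_width'],o['position'],o['time'],o['ft_force'],o['moment'])
Rm=R.from_quat(o['tool_rot']).as_matrix()
for n,off in (('scene',0),('side',400)):
    c=cam(n);b=proj(c,[.56,.02,.08]).astype(int)
    f=lambda P:((proj(c,P)-b+40)*5+[off,0]).round(0)
    for lbl,t in (('tipL',[0,-.02,0]),('tipR',[0,.02,0]),('tip0',[0,0,0])):
        print(n,lbl,f(o['position']+Rm@np.array(t)), end=' ')
    print('neck top',f([.5645,.0245,.095]),'shoulder',f([.5645,.0245,.06]),'foot',f([.5645,.0245,0]))
E
```

```text
0.02792952338969651 [0.56367899 0.02498005 0.06377597] 12.85 [ 0.37784148  0.29148524 -0.2741609 ] [-0.03801165 -0.05198924  0.00753853]
scene tipL [246. 223.] scene tipR [174. 244.] scene tip0 [210. 233.] neck top [208. 192.] shoulder [208. 239.] foot [209. 315.]
side tipL [603. 249.] side tipR [584. 211.] side tip0 [593. 229.] neck top [591. 178.] shoulder [593. 235.] foot [596. 329.]
```

Nothing was caught. c5 shows the sleeve still upright, with its neck at crop (213,195) and (593,186), and the dark fingers end near the rim. I'll make one composite of the present state to see why.

```bash
python3 - <<'E'
from h import *
o=robot.get_obs();w,a,b=[robot.camera(n)[:,:,::-1].copy() for n in ('wrist','scene','side')]
for n,i in zip(('w','a','b'),(w,a,b)): cv2.imwrite(f'pics/raw5{n}.png',i)
s,d=cam('scene'),cam('side');c=cam('wrist',o)
cr=lambda im,c,h:cv2.resize(im[c[1]-h:c[1]+h,c[0]-h:c[0]+h],(400,400),interpolation=2)
W=cv2.resize(w[60:260,150:350],(400,400),interpolation=2)
print('neck top in W',(proj(c,[.5645,.0245,.095])-[150,60])*2,'tips',[(proj(c,o['position']+R.from_quat(o['tool_rot']).as_matrix()@[0,k,0])-[150,60])*2 for k in (-.014,.014)])
A=cr(a,proj(s,[.56,.02,.08]).astype(int),25);B=cr(b,proj(d,[.56,.02,.08]).astype(int),25)
cv2.imwrite('pics/c6.png',cv2.resize(np.vstack([np.hstack([W,A]),np.hstack([B,cv2.resize(w,(400,400))])]),(600,600)))
print(o['grip_width'],o['time'],o['position'])
E
```

```text
neck top in W [220.69231044 376.59568892] tips [array([172.47224165, 332.24724805]), array([262.88972295, 332.2422637 ])]
0.02792952338969651 12.85 [0.56367899 0.02498005 0.06377597]
```

View pics/c6.png

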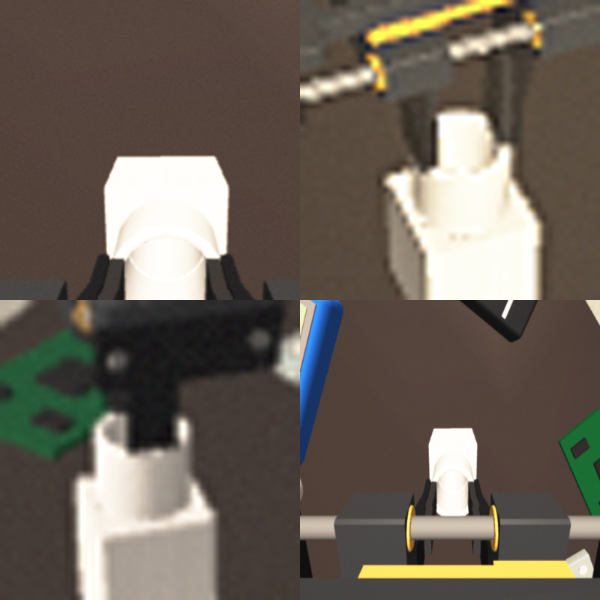

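```bash
python3 - <<'E'
from h import *
Rm=R.from_quat([.805,.321,.462,-.186]).as_matrix();p=np.array([.5722,.0314,.0728])
for n,u,off in (('side',(240,206),400),('scene',(262,208),0)):
    c=cam(n)
    for y in (-.027,.027):
        print(n,y,[(int(z*1e3),((proj(c,p+Rm@np.array([0,y,z]))-u+45)*400/90+[off,0]).round(0).tolist()) for z in (0,-.019,-.04,-.06)])
# dark profile along the near finger's axis, side view, pixel values in c2
im=cv2.imread('pics/c2.png').mean(2);c=cam('side')
for z in range(0,-70,-4):
    q=((proj(c,p+Rm@np.array([0,-.030,z/1e3]))-(240,206)+45)*400/90+[400,0]).round().astype(int);print(z,q.tolist(),im[q[1],q[0]].round(),end='; ')
E
```

```text
side -0.027 [(0, [587.0, 256.0]), (-19, [614.0, 237.0]), (-40, [644.0, 217.0]), (-60, [672.0, 198.0])]
side 0.027 [(0, [565.0, 210.0]), (-19, [591.0, 193.0]), (-40, [620.0, 173.0]), (-60, [647.0, 154.0])]
scene -0.027 [(0, [257.0, 228.0]), (-19, [246.0, 198.0]), (-40, [234.0, 164.0]), (-60, [223.0, 133.0])]
scene 0.027 [(0, [169.0, 254.0]), (-19, [159.0, 223.0]), (-40, [147.0, 189.0]), (-60, [136.0, 157.0])]
0 [588, 258] 163.0; -4 [594, 255] 164.0; -8 [599, 251] 164.0; -12 [605, 247] 164.0; -16 [611, 243] 166.0; -20 [617, 239] 164.0; -24 [622, 235] 161.0; -28 [628, 231] 166.0; -32 [634, 227] 64.0; -36 [639, 223] 20.0; -40 [645, 220] 24.0; -44 [651, 216] 27.0; -48 [657, 212] 28.0; -52 [662, 208] 26.0; -56 [668, 204] 24.0; -60 [674, 200] 29.0; -64 [680, 196] 27.0; -68 [685, 192] 28.0;
```

The composite explains the miss. The neck, at left crop (165,270), is not held. In both pictures the dark finger ends sit about 31 mm behind the reported TCP, so the fingers closed just above the rim. I'll rise, open, go about 23 mm lower than before and watch the force.

```bash
python3 -m jog '{"dp":[[0,0,-15],[0,0,-20],[0,0,-20],[0,0,-20],[0,0,-20],[0,0,-20],[0,0,-20],[0,0,-20],[0,0,-20]],"delta_rot":[[0,0,0],[0,0,0],[0,0,0],[0,0,0],[0,0,0],[0,0,0],[0,0,0],[0,0,0],[0,0,0]],"gripper":[-0.4,-0.4,1,1,1,1,1,1,1]}'; python3 - <<'E'
from h import *
o=robot.get_obs();c=cam('wrist',o);im=robot.camera('wrist').mean(2);print(o['position'],o['grip_width'])
print(robot.search_frame('sleeve','wrist')[:2],robot.search_frame('sleeve','side')[:2] if robot.camera('side') is not None else 0)
m=(im>150).astype(np.uint8);m[250:]=0
n,l,s,ct=cv2.connectedComponentsWithStats(m);print([(s[i].tolist(),ct[i].round(1).tolist()) for i in range(1,n) if s[i][4]>300])
for z in (.095,.06,0): print(z,proj(c,[.5645,.0245,z]).round(1))
h=np.array([.725,.689,0])
print('far body top edge',[proj(c,np.array([.5645,.0245,.06])+.025*h+k*np.array([.689,-.725,0])).round(1).tolist() for k in (-.025,.025)])
E
```

```text
time: 13.9
position: [0.5637, 0.0249, 0.0837]
tool_rot: [0.929, 0.371, 0.0, -0.001]
ft_force: [0.1, -0.1, 0.2]
grip_width: 0.0745
grip_force: 0.0
[0.56365798 0.02492472 0.08369099] 0.074505818244304
[{'rect': [218.6, 159.1, 297.0, 266.7], 'score': 0.79}] [{'rect': [226.8, 205.0, 248.4, 241.2], 'score': 0.87}, {'rect': [112.3, 270.8, 144.5, 317.4], 'score': 0.61}]
[([0, 0, 64, 153, 4548], [18.9, 52.8]), ([465, 0, 47, 60, 1265], [494.2, 21.6]), ([223, 159, 76, 91, 6551], [260.4, 203.9]), ([0, 210, 19, 25, 308], [6.8, 222.1])]
0.095 [260.3 233. ]
0.06 [260.3 212.4]
0 [260.2 188.1]
far body top edge [[222.7, 177.0], [297.9, 177.1]]
```

```bash
python3 -m jog '{"dp":[[0,0,0],[0,0,0],[0,0,15],[0,0,28],[0,0,28],[0,0,28]],"delta_rot":[[0,0,0],[0,0,0],[0,0,0],[0,0,0],[0,0,0],[0,0,0]],"gripper":[1,1,1,1,1,1]}'
python3 -m jog '{"dp":[[0,0,5],[0,0,10],[0,0,14],[0,0,14],[0,0,14]],"delta_rot":[[0,0,0],[0,0,0],[0,0,0],[0,0,0],[0,0,0]],"gripper":[1,1,1,1,1]}'
```

```text
time: 14.7
position: [0.5633, 0.025, 0.0554]
tool_rot: [0.929, 0.371, -0.0, -0.001]
ft_force: [0.4, 0.0, 0.4]
grip_width: 0.0873
grip_force: 0.0
time: 15.2
position: [0.5636, 0.025, 0.0417]
tool_rot: [0.929, 0.371, 0.0, -0.001]
ft_force: [0.2, 0.5, -0.4]
grip_width: 0.0869
grip_force: 0.0
```

```bash
python3 -m jog '{"dp":[[0,0,0],[0,0,0],[0,0,0],[0,0,0],[0,0,0],[0,0,0],[0,0,0],[0,0,0]],"delta_rot":[[0,0,0],[0,0,0],[0,0,0],[0,0,0],[0,0,0],[0,0,0],[0,0,0],[0,0,0]],"gripper":[-0.2,-0.2,-0.2,-0.2,-0.2,-0.2,-0.2,-0.2]}' 25
```

```text
time: 16.0
position: [0.5639, 0.0248, 0.0418]
tool_rot: [0.929, 0.371, 0.0, -0.0]
ft_force: [0.1, -0.8, 0.5]
grip_width: 0.0422
grip_force: 25.0
```

```bash
python3 -m jog '{"dp":[[0,0,0],[0,0,-10],[0,0,-40],[0,0,-80],[0,0,-120],[0,0,-160],[0,0,-188],[0,0,-188]],"delta_rot":[[0,0,0],[0,0,0],[0,0,0],[0,0,0],[0,0,0],[0,0,0],[0,0,0],[0,0,0]],"gripper":[-0.2,-0.2,-0.2,-0.2,-0.2,-0.2,-0.2,-0.2]}' 40
python3 -m jog '{"dp":[[-30,19,0],[-70,44,0],[-110,69,0],[-150,95,0],[-190,120,0],[-230,145,0],[-265,167,0],[-283,178,0],[-283,178,0],[-283,178,0],[-283,178,0]],"delta_rot":[[0,0,0],[0,0,0],[0,0,0],[0,0,0],[0,0,0],[0,0,0],[0,0,0],[0,0,0],[0,0,0],[0,0,0],[0,0,0]],"gripper":[-0.2,-0.2,-0.2,-0.2,-0.2,-0.2,-0.2,-0.2,-0.2,-0.2,-0.2]}'
python3 - <<'E'
from h import *
import pickle
o=robot.get_obs();c=cam('wrist',o);im=robot.camera('wrist');cv2.imwrite('pics/w7.png',im[:,:,::-1]);pickle.dump(o,open('w7.pkl','wb'))
print(o['position'],R.from_quat(o['tool_rot']).as_matrix().round(4).tolist(),o['grip_width'])
print(robot.search_frame('stand','wrist')[:2],robot.search_frame('sleeve','wrist')[:2])
for P in ([.5407,-.2442,.112],[.5407,-.2442,.012]): print(proj(c,P))
g=im.mean(2);u=proj(c,[.5407,-.2442,.112]).astype(int)
for r in range(u[1]-28,u[1]+30,3): print(r,' '.join('%3d'%x for x in g[r,u[0]-30:u[0]+31:3]))
E
```

```text
time: 16.8
position: [0.5663, 0.0247, 0.2344]
tool_rot: [0.929, 0.371, 0.004, 0.002]
ft_force: [0.7, -0.6, -3.5]
grip_width: 0.0414
grip_force: 40.0
time: 17.9
position: [0.4807, -0.2974, 0.2281]
tool_rot: [0.928, 0.372, -0.0, -0.002]
ft_force: [0.2, 0.1, -3.5]
grip_width: 0.0418
grip_force: 40.0
[ 0.48069809 -0.29740584  0.22814739] [[0.7239, 0.6899, -0.0022], [0.6899, -0.7239, 0.0039], [0.0011, -0.0044, -1.0]] 0.0417814963037789
[{'rect': [186.2, 8.6, 335.5, 163.6], 'score': 0.88}] [{'rect': [210.6, 171.3, 306.0, 279.2], 'score': 0.78}]
[262.97373139  90.6083285 ]
[262.58872516  90.42970528]
62 209 206 207 210 210 211 209 207 205 206 207 205 206 207 210 209 208 208 205 206 207
65 209 210 211 209 207 210 208 208 206 206 208 207 206 207 207 206 207 206 206 205 206
68 208 207 210 210 209 207 207 204 208 206 207 207 206 207 207 204 206 206 206 207 207
71 207 207 207 211 209 209 207 203 204 206 206 203 207 207 206 204 207 206 207 207 207
74 205 207 208 208 206 209 206 203 209 228 238 238 211 205 207 207 209 209 206 206 206
77 207 206 204 207 208 208 208 227 241 247 247 248 242 230 205 2
[... 547 characters left out ...]
 201 203 203 204 206 179 112 128 240 245 245 245 243 133 112 160 203 204 205 206 208
101 201 204 203 203 205 206 114 104 113 184 228 204 116 103 110 203 204 205 204 205 207
104 203 203 206 205 205 205 203 117  99 104 102 103  99 108 197 203 205 206 204 204 203
107 204 204 205 205 205 203 204 202 190 117 108 128 179 200 202 202 204 203 203 205 206
110 202 203 204 203 202 203 203 203 201 203 202 201 203 205 206 206 203 203 204 206 204
113 198 203 202 201 202 204 201 202 201 200 201 202 203 205 203 206 204 206 208 206 203
116 199 202 203 202 202 202 200 201 202 203 203 202 204 204 201 205 204 206 209 205 204
119 200 201 203 202 204 202 201 204 203 204 203 204 206 204 204 203 204 205 203 204 206
```

```bash
python3 - <<'E'
from h import *
import pickle
o=pickle.load(open('w7.pkl','rb'));c=cam('wrist',o);g=cv2.imread('pics/w7.png').mean(2)
m=(abs(g-206)>13).astype(np.uint8);m[:68]=0;m[114:]=0;m[:,:238]=0;m[:,290:]=0
cs,_=cv2.findContours(m,0,2);k=max(cs,key=cv2.contourArea);print(cv2.minEnclosingCircle(k),cv2.fitEllipse(k),cv2.boundingRect(k))
e=cv2.fitEllipse(k)[0]
for z in (.104,.11): print(atz(c,e,z).round(4))
s,d=cam('scene'),cam('side')
# sleeve body top/near check in scene: column axis by side/scene silhouettes
im=cv2.imread('pics/scene0.png').mean(2);print([round(float(x)) for x in im[180,165:195]])
im=cv2.imread('pics/side0.png').mean(2);print([round(float(x)) for x in im[178,275:305]])
print(proj(s,[.5407,-.2442,.085]),proj(d,[.5407,-.2442,.085]))
E
python3 dn.py .5400 -.2440 .185
```

```text
((262.0, 90.86764526367188), 17.59320831298828) ((262.0572204589844, 91.23164367675781), (30.863834381103516, 35.032958984375), 174.71771240234375) (246, 74, 34, 35)
[ 0.5398 -0.244   0.104 ]
[ 0.5398 -0.244   0.11  ]
[71, 70, 69, 73, 72, 73, 57, 161, 218, 237, 241, 243, 245, 243, 245, 238, 231, 196, 193, 204, 173, 92, 62, 66, 70, 75, 74, 76, 74, 73]
[59, 61, 59, 59, 60, 60, 60, 53, 98, 241, 238, 231, 219, 199, 170, 147, 136, 130, 90, 62, 60, 60, 58, 58, 63, 108, 149, 187, 143, 115]
[177.12033346 179.62750438] [288.16581906 170.62646579]
dp [79.4  1.5 44.3] rot [-0.0017 -0.0008  0.0023]
```

```bash
python3 dn.py .5390 -.2441 .175; python3 -m jog '{"dp":[[30,0.8,10],[60,0.8,20],[79,0.8,43],[79,0.8,43],[79,0.8,43],[79,0.8,43]],"delta_rot":[[0,0,0],[0,0,0],[0,0,0],[0,0,0],[0,0,0],[0,0,0]],"gripper":[-0.2,-0.2,-0.2,-0.2,-0.2,-0.2]}'; python3 dn.py .5390 -.2441 .165;python3 -m jog '{"dp":[[0,0,0],[0,0,0]],"delta_rot":[[0,0,0],[0,0,0]],"gripper":[-0.2,-0.2]}'; python3 dn.py .5390 -.2441 .165
```

```text
dp [78.6  0.9 54.3] rot [-0.0017 -0.0008  0.0023]
time: 18.65
position: [0.5394, -0.2458, 0.1873]
tool_rot: [0.928, 0.371, 0.0, 0.0]
ft_force: [0.9, -0.4, -3.2]
grip_width: 0.0419
grip_force: 40.0
dp [ 0.9 -1.5 22.3] rot [ 0.0009 -0.0005  0.0009]
time: 18.85
position: [0.5392, -0.2462, 0.1874]
tool_rot: [0.929, 0.371, 0.001, 0.0]
ft_force: [-0.3, -0.4, -3.5]
grip_width: 0.0416
grip_force: 40.0
dp [ 1.3 -1.7 22.4] rot [ 0.0009 -0.0009 -0.0004]
```

```bash
python3 -m jog '{"dp":[[1.3,-1.7,15],[1.3,-1.7,22],[1.3,-1.7,22],[1.3,-1.7,22],[1.3,-1.7,22]],"delta_rot":[[0,0,0],[0,0,0],[0,0,0],[0,0,0],[0,0,0]],"gripper":[-0.2,-0.2,-0.2,-0.2,-0.2]}'; python3 dn.py .5390 -.2441 .155
```

```text
time: 19.35
position: [0.5393, -0.2436, 0.1651]
tool_rot: [0.929, 0.371, 0.001, 0.0]
ft_force: [0.5, -0.6, -3.8]
grip_width: 0.0414
grip_force: 40.0
dp [-0.6  0.1 10.1] rot [ 0.0005 -0.0009  0.0004]
```

```bash
python3 -m jog '{"dp":[[-0.5,0,5],[-0.5,0,11],[-0.5,0,13],[-0.5,0,15],[-0.5,0,15]],"delta_rot":[[0,0,0],[0,0,0],[0,0,0],[0,0,0],[0,0,0]],"gripper":[-0.2,-0.2,-0.2,-0.2,-0.2]}'
python3 -m jog '{"dp":[[0,0,2],[0,0,4],[0,0,4]],"delta_rot":[[0,0,0],[0,0,0],[0,0,0]],"gripper":[-0.2,-0.2,-0.2]}'; python3 dn.py .5390 -.2441 .140
```

```text
time: 19.85
position: [0.5384, -0.2433, 0.1491]
tool_rot: [0.929, 0.371, -0.0, -0.001]
ft_force: [0.1, -1.0, -2.6]
grip_width: 0.0413
grip_force: 40.0
time: 20.15
position: [0.5384, -0.2434, 0.1453]
tool_rot: [0.929, 0.371, 0.0, -0.001]
ft_force: [-0.1, 0.5, -4.2]
grip_width: 0.0415
grip_force: 40.0
dp [-0.1  0.9  5.3] rot [-0.0012 -0.0006  0.0006]
```

```bash
python3 -m jog '{"dp":[[0,0,3],[0,0,5],[0,0,5]],"delta_rot":[[0,0,0],[0,0,0],[0,0,0]],"gripper":[-0.2,-0.2,-0.2]}'; python3 -m jog '{"dp":[[0,0,3],[0,0,6],[0,0,9],[0,0,9]],"delta_rot":[[0,0,0],[0,0,0],[0,0,0],[0,0,0]],"gripper":[-0.2,-0.2,-0.2,-0.2]}'; python3 dn.py .5390 -.2441 .054
```

```text
time: 20.45
position: [0.5383, -0.2433, 0.1401]
tool_rot: [0.929, 0.371, -0.0, -0.001]
ft_force: [-0.3, -0.4, -3.6]
grip_width: 0.0416
grip_force: 40.0
time: 20.85
position: [0.5382, -0.2432, 0.1309]
tool_rot: [0.929, 0.371, -0.0, -0.001]
ft_force: [0.2, 0.5, -4.1]
grip_width: 0.0417
grip_force: 40.0
dp [-0.   1.4 76.9] rot [-0.002  -0.0004  0.0006]
```

```bash
python3 -m jog '{"dp":[[0,0,6],[0,0,12],[0,0,18],[0,0,24],[0,0,30],[0,0,30]],"delta_rot":[[0,0,0],[0,0,0],[0,0,0],[0,0,0],[0,0,0],[0,0,0]],"gripper":[-0.2,-0.2,-0.2,-0.2,-0.2,-0.2]}'; python3 -m jog '{"dp":[[0,0,6],[0,0,12],[0,0,18],[0,0,24],[0,0,28],[0,0,28]],"delta_rot":[[0,0,0],[0,0,0],[0,0,0],[0,0,0],[0,0,0],[0,0,0]],"gripper":[-0.2,-0.2,-0.2,-0.2,-0.2,-0.2]}'; python3 dn.py .5390 -.2441 .054
```

```text
time: 21.45
position: [0.538, -0.2431, 0.1004]
tool_rot: [0.929, 0.371, -0.0, -0.001]
ft_force: [-1.5, -0.8, -3.5]
grip_width: 0.0415
grip_force: 40.0
time: 22.05
position: [0.5381, -0.2431, 0.0727]
tool_rot: [0.929, 0.371, -0.0, -0.001]
ft_force: [0.3, -0.2, -3.7]
grip_width: 0.0414
grip_force: 40.0
dp [-0.1  1.4 18.7] rot [-0.0022 -0.0004  0.0006]
```

```bash
python3 -m jog '{"dp":[[0,0,6],[0,0,12],[0,0,15],[0,0,15]],"delta_rot":[[0,0,0],[0,0,0],[0,0,0],[0,0,0]],"gripper":[-0.2,-0.2,-0.2,-0.2]}'; python3 -m jog '{"dp":[[0,0,1.5],[0,0,2.5],[0,0,2.5]],"delta_rot":[[0,0,0],[0,0,0],[0,0,0]],"gripper":[-0.2,-0.2,-0.2]}';python3 -m jog '{"dp":[[0,0,0.8],[0,0,0.8],[0,0,0.8]],"delta_rot":[[0,0,0],[0,0,0],[0,0,0]],"gripper":[-0.2,-0.2,-0.2]}'
```

```text
time: 22.45
position: [0.5381, -0.2431, 0.0579]
tool_rot: [0.929, 0.371, -0.0, -0.001]
ft_force: [0.4, 0.5, -3.3]
grip_width: 0.0417
grip_force: 40.0
time: 22.75
position: [0.5386, -0.2434, 0.056]
tool_rot: [0.929, 0.371, 0.0, -0.0]
ft_force: [-0.4, -0.1, -4.1]
grip_width: 0.0413
grip_force: 40.0
time: 23.05
position: [0.5386, -0.2434, 0.0553]
tool_rot: [0.929, 0.371, 0.0, -0.0]
ft_force: [0.3, 0.2, -4.2]
grip_width: 0.0411
grip_force: 40.0
```

```bash
python3 -m jog '{"dp":[[0,0,0.8],[0,0,0.8],[0,0,0.8]],"delta_rot":[[0,0,0],[0,0,0],[0,0,0]],"gripper":[-0.2,-0.2,-0.2]}';python3 -m jog '{"dp":[[0,0,0.8],[0,0,0.8],[0,0,0.8]],"delta_rot":[[0,0,0],[0,0,0],[0,0,0]],"gripper":[-0.2,-0.2,-0.2]}'
```

```text
time: 23.35
position: [0.5385, -0.2434, 0.0544]
tool_rot: [0.929, 0.371, 0.0, -0.0]
ft_force: [-1.0, -0.8, -3.6]
grip_width: 0.0416
grip_force: 40.0
time: 23.65
position: [0.5387, -0.2435, 0.0539]
tool_rot: [0.929, 0.371, 0.0, -0.0]
ft_force: [-0.9, -0.8, -2.6]
grip_width: 0.0415
grip_force: 40.0
```

```bash
python3 -m jog '{"dp":[[0,0,0.7],[0,0,0.7],[0,0,0.7]],"delta_rot":[[0,0,0],[0,0,0],[0,0,0]],"gripper":[-0.2,-0.2,-0.2]}';python3 -m jog '{"dp":[[0,0,0.7],[0,0,0.7],[0,0,0.7]],"delta_rot":[[0,0,0],[0,0,0],[0,0,0]],"gripper":[-0.2,-0.2,-0.2]}'
```

```text
time: 23.95
position: [0.5389, -0.2436, 0.0537]
tool_rot: [0.929, 0.371, 0.0, -0.0]
ft_force: [-1.6, 1.1, 5.8]
grip_width: 0.0415
grip_force: 40.0
time: 24.25
position: [0.5389, -0.2437, 0.0537]
tool_rot: [0.929, 0.371, 0.0, 0.0]
ft_force: [-2.3, 0.7, 10.1]
grip_width: 0.0414
grip_force: 40.0
```

The force rises to 10 N with the foot at 12 mm, so it is seated. I'll release and withdraw straight up.

```bash
python3 -m jog '{"dp":[[0,0,-0.8],[0,0,-0.8],[0,0,-0.8],[0,0,-0.8],[0,0,-0.8],[0,0,-0.8],[0,0,-20],[0,0,-60],[0,0,-100],[0,0,-140],[0,0,-140],[0,0,-140]],"delta_rot":[[0,0,0],[0,0,0],[0,0,0],[0,0,0],[0,0,0],[0,0,0],[0,0,0],[0,0,0],[0,0,0],[0,0,0],[0,0,0],[0,0,0]],"gripper":[-0.2,1,1,1,1,1,1,1,1,1,1,1]}'
python3 - <<'E'
from h import *
o=robot.get_obs();print(o['time'],o['position'],o['ft_force'])
C=[.5395,-.2440]
for n in ('scene','side'):
    im=robot.camera(n);cv2.imwrite(f'pics/end_{n}.png',im[:,:,::-1]);c=cam(n)
    print(n,[(round(d['score'],2),np.round(d['rect'])) for d in robot.search_frame('sleeve',n)],'neck top',proj(c,C+[.107]).round(),'foot',proj(c,C+[.012]).round())
    h=[.725,.689];y=[.689,-.725]
    pts=np.array([proj(c,[C[0]+(i*h[0]+j*y[0])*.025,C[1]+(i*h[1]+j*y[1])*.025,z]) for i in(-1,1) for j in(-1,1) for z in (.012,.072)]+[proj(c,[C[0]+.021*np.cos(t),C[1]+.021*np.sin(t),.107]) for t in np.linspace(0,6.3,30)])
    print('expected rect',pts.min(0).round(),pts.max(0).round())
    b=cv2.imread(f'pics/{n}0.png').astype(int)
    df=(abs(im[:,:,::-1].astype(int)-b).max(2)>40).astype(np.uint8)
    k,l,s,ct=cv2.connectedComponentsWithStats(df);print('changed',[s[i].tolist() for i in range(1,k) if s[i][4]>25])
E
```

```text
time: 25.45
position: [0.539, -0.2438, 0.1932]
tool_rot: [0.929, 0.371, 0.001, 0.001]
ft_force: [0.5, -0.2, 0.1]
grip_width: 0.0868
grip_force: 0.0
25.45 [ 0.53897357 -0.24378286  0.19324027] [ 0.49468878 -0.24575572  0.09400629]
scene [(0.92, array([168., 168., 196., 204.])), (0.75, array([358., 277., 410., 312.]))] neck top [176. 173.] foot [181. 198.]
expected rect [167. 168.] [192. 206.]
changed [[101, 0, 112, 146, 5835], [233, 0, 165, 107, 10557], [167, 169, 25, 38, 388], [255, 188, 29, 38, 712]]
side [(0.95, array([277., 167., 301., 197.])), (0.72, array([114., 271., 147., 316.]))] neck top [289. 164.] foot [288. 192.]
expected rect [278. 161.] [299. 196.]
changed [[268, 0, 63, 136, 4259], [335, 0, 107, 152, 8415], [437, 0, 59, 119, 3444], [310, 18, 22, 14, 53], [389, 132, 9, 44, 73], [434, 138, 10, 12, 87], [365, 149, 135, 106, 5060], [411, 149, 58, 46, 1471], [353, 157, 10, 30, 183], [278, 163, 10, 34, 211], [289, 163, 11, 22, 117], [245, 218, 41, 30, 895]]
```

```bash
python3 -c "
from rig import robot
print(robot.hand_in())"
```

```text
the job is handed in; nothing more can be done
None
```

The sleeve was stood upright on the bench and let go, then taken again from above by the neck and lowered in the grip onto the column until its foot sat on the plate; it was released and the job handed in at about 25.6 s, with both fixed cameras showing it home and nothing else moved.

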